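Key and mount the big gear of the wooden toy mill

TASK

Get the toy mill's big gear back on its spindle: take the loose wooden key out of the parts block and drop it upright, all the way down, into the slot of the mill's spindle, then slide the big gear down over spindle and key, with its keyway over the key, until it sits fully home on the collar. Work gently by feel, never forcing the key or the gear against the mill, leave the wagon, the mug and the small cog where they are, and let go of everything.

Things in the scene. Friction and masses are not known exactly. Their poses are not given: they have to be found in the camera images.
- mill: Toy mill, fixed: board 30 mm thick from x -100 to 60, y -60 to 60 mm of this frame, with one upright light-wood spindle (collar, shaft above it). Origin: on the spindle axis at table height, z up. Also on it: a pinion (20 mm radius, top at 68 mm) at x -67, a crank (70 mm high) at the -x end, two 12 mm low pegs at x 45, y +-45. The spindle's slot faces about +x: see shaft_end.
- shaft_end (a point): Point on the spindle axis at the shaft's top, 90 mm up; turns with the mill board, not with the spindle. Shaft: 13 mm radius, last 3 mm tapering to 11.5. A vertical slot 11.5 mm wide, back wall 5 mm from the axis, runs down its side. The slot faces the mill's +x turned by an angle of up to 0.8 rad either way that is not measured: see it or feel for it. The spindle is stiff and stays put.
- collar_top (a point): Point on the spindle axis at the top of the round collar (28 mm radius, 54 mm above the table, 24 mm high, on the board), on which the gear rests when home. In the collar the shaft's slot goes on as a closed rectangular pocket, 11.5 mm wide, from 5 to 18.5 mm from the axis, down to the board: its floor is 30 mm above the table.
- key: Loose key: dark-wood bar, 12 (x) by 10 (y) by 54 mm tall (z), 16 g, foot edges bevelled 0.7 mm. Origin: centre of underside. Goes in the slot upright, 12 mm side along the radius, centre 11.8 mm from the axis; when home its top is at 84 mm, 6 mm below the shaft's top. As the shaft is beside it, hold it near its top, let go once its foot is in the pocket, and it drops home.
- block_hole (a point): Floor of the middle hole of the fixed light-wood parts block (75 x 55 x 24 mm high), 6 mm above the table. At the start the key stands upright in this hole, 18 mm deep, its upper 36 mm clear above the block.
- gear: Big gear, loose, flat on the table, boss up, 130 to 210 g: toothed wheel 18 mm thick, 46 mm radius; above it a round boss 58 mm across, to 40 mm high, to grip by. Origin: centre of underside, z up. Through bore of 14 mm radius with one keyway, 12 mm wide, out to 22 mm from the axis, towards the gear's +x; foot edges bevelled 1.5 mm. Home, its underside is 54 mm above the table.
- wagon: Bystander: a wooden toy wagon, 60 x 120 mm, 58 mm high. Origin: centre underneath.
- mug: Bystander: a white ceramic mug, 72 mm across, 75 mm high. Origin: centre underneath.
- cog: Bystander: a small flat toothed cog, 62 mm across, 14 mm thick, its centre hole plugged. Origin: centre underneath.
Things that resemble listed ones, but are neither listed nor needed, are in the scene too. Leave any grey or pink look-alike of the gear alone.

How it is judged (in metres and radians):
On the way, in this order (a step that is already met when the one before it is completed fails the run):
1. the key stands fully down in the slot of the spindle (z of key in the frame of mill below 0.033 m and horizontal distance between key and mill below 0.017 m and angle between key's own z axis and vertical below 0.15 rad), for 0.2 s.
2. the gear sits home on the collar, over spindle and key (z of gear in the frame of mill below 0.057 m and horizontal distance between gear and mill below 0.004 m and angle between gear's own z axis and vertical below 0.06 rad), for 0.2 s.
At the end, for the whole second after the job is handed in: Key upright (0.15 rad) in the spindle slot, underside within 3 mm of the pocket floor and within 17 mm of the axis; gear over it, underside within 3 mm of the collar top, within 4 mm of the axis, level within 0.06 rad, at rest (all of step 1 and all of step 2 and linear speed of gear below 0.02 m/s and angular speed of gear below 0.2 rad/s); the robot touches nothing.
It fails at once if the key is pressed on the mill with more than 30 N (contact force between key and mill above 30 N).
It fails at once if the gear is pressed on the mill with more than 30 N (contact force between gear and mill above 30 N).
It fails at once if the gear is pressed on the key with more than 30 N (contact force between gear and key above 30 N).
It fails at once if the wagon, the mug or the cog is moved by more than 20 mm (distance of any of wagon, mug, cog from where it was at the start of the episode above 0.02 m).
It also fails if it takes over 72 s, if anything falls off the work surface, if the arm or the gripper's body presses on something with over 40 N, if the wrist force passes 120 N, or if a joint passes its speed limit or range.

ROBOT

A 6-joint arm with a two-finger parallel gripper is mounted at the origin on the work surface. World frame = base frame: x ahead of the robot, y to its left, z up, the work surface at z = 0. Lengths are in m, angles in degrees, forces in N, time in s.
With the tool pointing down it reaches from about 0.35 to 0.875 m from the base axis. Payload 4.2 kg.
Tool frame: the origin (TCP) lies on the centre line of the jaws, within the pads' length; the fingertips stand 19 mm ahead of it and the grasp point (between the pads) is the TCP; z points along the fingers, y is the line along which they close (so a half turn about z gives the same grasp; the last joint's range is limited). The gripper opens to 87 mm and grips with 3 to 60 N. Pads are 19 mm wide; open, the fingers measure 117 mm over their backs; the gripper's body (75 mm by 190 mm) begins 51 mm behind the grasp point.
Start: joints at [-53.365, 22.042, 0.453, 0, -68.411, -14.817], TCP at [0.232, -0.58, 0.242] pointing down, gripper open.
Joint ranges: [-179.83, 179.83], [-69.29, 118.12], [-61.27, 80.66], [-181.25, 117.63], [-171.15, -9.14], [-177.46, 177.46]. Speed limits (degrees/s): [159.86, 159.86, 180, 180, 180, 180].

INTERFACE

Orientations are given as a 3x3 rotation matrix whose columns are the frame's x, y, z axes.
In Python, from station import sense, capture, finish_job, search_frame, masks_of gives the robot as it stands.
- The arm moves only by the tool drive_tool, never from a script. Its argument "rows" is a list of rows, each a list of 7 numbers: the opening in per cent of the stroke, from 0 (shut) to 100 (fully open), then the shift along the world's x, y, z in mm, then the turn, a rotation vector about the world's x, y, z in rad. In form: [[fingers, dx, dy, dz, wx, wy, wz], ...]. A call has 1 to 5 rows; each row shifts and turns the commanded pose from where the row before left it; what a row does not reach is not made up. A row lasts 1/12 s, in which the tool goes at most 41.7 mm and 7.16 degrees, less where a joint would pass 70% of its speed; a pose out of reach is approached as far as the arm can. A call is refused whole if a number of a shift passes 41.7 or a number of a turn 0.125, either way. A call with a gripper value outside its range is refused whole. The fingers move at their own pace and stop on an object; the grip force is fixed at half the most. Time passes only in rows, so rows that do not move let the fingers close. It gives the time, the measured TCP pose, the force, the opening and the grip force at its end, in the units of the state.
- sense(): the state, without advancing time (a new reading comes with each control period).
- capture(name): name is "scene" or "top" or "wrist"; returns a dict with "frame" (400x640x3 uint8, red, green, blue), "z_map" (400x640 float32, m along the optical axis (not along the pixel's ray), 0 where there is no reading), "fx", "fy", "cx", "cy" (pixels), "R" (3x3) and "t" (3): a world point X has camera coordinates R X + t; the wrist camera has in their place "T_tool_cam" (4x4, takes a point from camera to tool coordinates, whose origin is the TCP and whose axes are the flange's). Camera axes: x right, y down, z forward; pixel columns grow to the right and rows downward; lengths in m; the calibration is good to about 2 mm. A picture is of the moment at which its call begins: read the wrist's pose just before it.
- finish_job(): hands the job in; it is judged then, once.
Trained networks look in a picture, given as the dict that the camera call returned (one of the last four; its "shot" number tells which), for a name from the list of things; names that differ only in an ending like _2 or _b are one class to them, and where a whole thing is asked for, a point or a joint stands for the part that bears it (a point fixed in the world has none). Each returns a list of dicts, best first, with "p" (0 to 1); they miss things now and then, are a little off and sometimes report something else, mostly with a low value. They report only what shows in the picture. A call takes as long as a camera call. They do not tell look-alikes from the thing itself.
- search_frame(label, picture): "xy" ([column, row] in pixels, amid what is visible of it).
- masks_of(label, picture): "region" (400x640 bool, what is visible of it) and "xy" ([column, row] in pixels, amid what is visible of it).
The state is a dict: "time_s": time; "joints": joint angles; "joint_velocities": joint speeds; "effort": joint torques, N m; "tcp_pos": TCP position; "ee_rot": TCP orientation; "wrist_force": force on the tool from outside, world axes, zero at the start; "moment": the same for the moment, N m; "gripper_width": opening from 0.0 (shut) to 1.0 (fully open); "gripper_force": force on a finger pad.
Only numpy, scipy, OpenCV 4.12 (cv2) and the standard library are available. Lean on these libraries where they do the work, as an engineer would, in place of code of your own. Each camera call takes 0.05 s, during which the arm holds its last target. There are 200 camera calls.

## Working session

There is one attempt and no reset: what is moved stays moved. The work goes in short steps, Python scripts to look and compute and a tool call to move; the robot and the scene stay as the last step left them, time stands still between calls to the robot, and variables do not carry over. Pictures are saved under pics/ and viewed, at most 10 in all, crops included, and the job is handed in when it is done.

Besides the shell and the picture viewer there is one more tool, called in YAML: its name, and indented under it one key for each argument. drive_tool: Moves the arm, as the interface text tells. Its arguments: {"type":"object","properties":{"rows":{"type":"array"}},"required":["rows"]}

```bash
ls; mkdir -p pics
cat > h.py <<'E'
import numpy as np, cv2
from station import sense, capture, finish_job, search_frame, masks_of
def world(c, s=None):
    """point cloud HxWx3 in world"""
    z=c["z_map"]; v,u=np.mgrid[0:z.shape[0],0:z.shape[1]]
    P=np.stack([(u-c["cx"])/c["fx"]*z,(v-c["cy"])/c["fy"]*z,z],-1)
    if "R" in c: W=(P-np.array(c["t"]))@np.array(c["R"])
    else:
        T=np.array(c["T_tool_cam"]); W=P@T[:3,:3].T+T[:3,3]
        W=W@np.array(s["ee_rot"]).T+np.array(s["tcp_pos"])
    W[z==0]=np.nan
    return W
def save(c,n,crop=None,k=1):
    f=c["frame"][...,::-1]
    if crop: f=f[crop[1]:crop[3],crop[0]:crop[2]]
    cv2.imwrite("pics/"+n,cv2.resize(f,None,fx=k,fy=k,interpolation=cv2.INTER_CUBIC))
E
python3 - <<'E'
from h import *
s=sense(); print({k:np.round(v,3).tolist() for k,v in s.items()})
c=capture("top"); save(c,"top.png"); W=world(c)
print(-np.array(c["R"]).T@c["t"])
for l in ["mill","shaft_end","collar_top","key","block_hole","gear","wagon","mug","cog"]:
    for d in masks_of(l,c)[:3]:
        r=d["region"]; p=W[r]; p=p[~np.isnan(p[:,0])]
        print(l,round(d["p"],2),np.round(d["xy"]),r.sum(),np.round(np.median(p,0),3),"zmax",np.round(np.percentile(p[:,2],98),3),np.round(c["frame"][r].mean(0)))
E
```

```text
pics
{'time_s': 0.0, 'joints': [-53.365, 22.089, 0.38, -0.028, -68.411, -14.817], 'joint_velocities': [-0.098, 0.033, -0.005, -0.026, 0.032, -0.009], 'effort': [0.001, -39.066, 18.74, 4.22, 0.011, -0.0], 'tcp_pos': [0.232, -0.58, 0.24], 'ee_rot': [[-0.928, -0.371, -0.001], [-0.371, 0.928, 0.002], [0.0, 0.002, -1.0]], 'wrist_force': [0.412, -0.013, -0.416], 'moment': [-0.008, -0.004, 0.013], 'gripper_force': 0.0, 'gripper_width': 1.0}
[0.33361369 0.00435803 1.39761532]
mill 0.66 [314. 212.] 2273 [0.566 0.013 0.03 ] zmax 0.086 [156. 119.  78.]
shaft_end 0.56 [313. 215.] 2187 [0.566 0.013 0.031] zmax 0.086 [157. 120.  78.]
collar_top 0.9 [312. 213.] 2178 [0.565 0.013 0.031] zmax 0.086 [157. 120.  78.]
block_hole 0.62 [247. 243.] 495 [0.491 0.222 0.023] zmax 0.034 [207. 171. 116.]
gear 0.97 [395. 232.] 635 [ 0.514 -0.227  0.02 ] zmax 0.045 [208. 171. 117.]
gear 0.91 [434. 229.] 644 [ 0.516 -0.348  0.02 ] zmax 0.044 [214. 126. 149.]
gear 0.72 [396. 277.] 700 [ 0.39  -0.222  0.02 ] zmax 0.044 [123. 121. 118.]
wagon 0.62 [260. 155.] 867 [0.747 0.177 0.054] zmax 0.063 [143.  52.  40.]
mug 0.85 [384. 146.] 637 [ 0.774 -0.198  0.033] zmax 0.077 [153. 151. 143.]
mug 0.42 [313. 214.] 2222 [0.564 0.012 0.031] zmax 0.086 [156. 120.  78.]
cog 0.55 [189. 285.] 337 [0.368 0.382 0.013] zmax 0.019 [215. 179. 122.]
```

View pics/top.png

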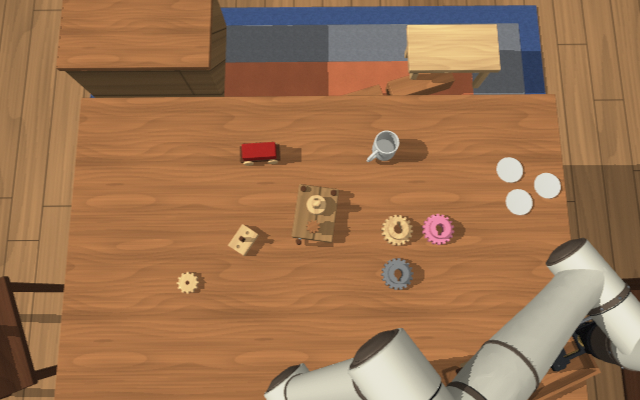

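Run:
```python
from h import *
c=capture("scene"); save(c,"scene.png"); print(-np.array(c["R"]).T@c["t"])
c=capture("top"); save(c,"topz.png",(220,160,440,300),3.6)
```

```text
[1.32580648 0.17774132 0.65002935]
```

View pics/topz.png

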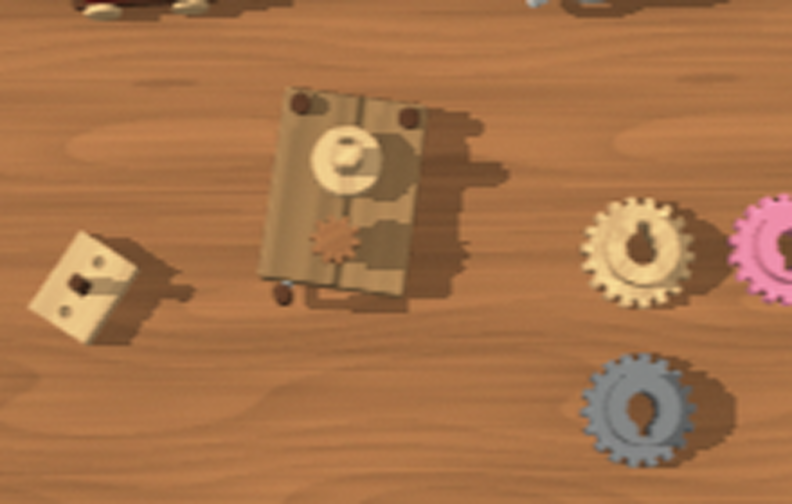

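The top view shows the light gear at about (396,230) with its keyway towards +x, the mill spindle at (316,204), and the parts block with the dark key at (242,239). I'm moving over the gear for a closer look.

drive_tool:
  rows:
    - [100, 25, 31, 7, 0, 0, 0]
    - [100, 25, 31, 7, 0, 0, 0]
    - [100, 25, 31, 7, 0, 0, 0]
    - [100, 25, 31, 7, 0, 0, 0]
    - [100, 25, 31, 7, 0, 0, 0]

```text
time_s: 1.02
tcp_pos: [0.3581, -0.4237, 0.2771]
ee_rot: [[-0.929, -0.371, 0.0], [-0.371, 0.929, -0.0], [-0.0, -0.0, -1.0]]
wrist_force: [0.2, -0.2, 0.5]
gripper_width: 0.999
gripper_force: 0.0
```

drive_tool:
  rows:
    - [100, 25, 31, 7, 0, 0, 0]
    - [100, 25, 31, 7, 0, 0, 0]
    - [100, 25, 31, 7, 0, 0, 0]
    - [100, 25, 31, 7, 0, 0, 0]
    - [100, 0, 0, 0, 0, 0, 0]

```text
time_s: 1.43
tcp_pos: [0.4614, -0.2973, 0.3062]
ee_rot: [[-0.926, -0.378, 0.004], [-0.378, 0.926, -0.001], [-0.004, -0.003, -1.0]]
wrist_force: [-0.4, -1.4, -0.0]
gripper_width: 1.0
gripper_force: 0.0
```

Run:
```python
from h import *
s=sense(); print(s["tcp_pos"],s["wrist_force"],s["ee_rot"]); c=capture("wrist"); print(np.round(c["T_tool_cam"],3),c["fx"],c["cx"])
save(c,"w1.png"); W=world(c,s); np.savez("w1.npz",f=c["frame"],W=W)
for l in ["gear","shaft_end","key"]:
    for d in masks_of(l,c)[:3]:
        r=d["region"]; p=W[r]; p=p[~np.isnan(p[:,0])]
        print(l,round(d["p"],2),np.round(d["xy"]),r.sum(),np.round(np.median(p,0),3))
```

```text
[ 0.46141352 -0.29730422  0.30624811] [-0.36181876 -1.37372234 -0.02097601] [[-9.25820532e-01 -3.77937510e-01  4.42510130e-03]
 [-3.77944939e-01  9.25827585e-01 -9.52032074e-04]
 [-3.73707222e-03 -2.55385548e-03 -9.99989756e-01]]
[[-0.001 -0.966 -0.257  0.071]
 [ 1.    -0.001  0.001  0.   ]
 [-0.001 -0.257  0.966 -0.144]
 [ 0.     0.     0.     1.   ]] 332.19596389778616 323.1680893048831
gear 0.95 [355. 215.] 2952 [ 0.509 -0.233  0.02 ]
gear 0.73 [269. 173.] 3099 [ 0.512 -0.351  0.02 ]
gear 0.59 [391. 128.] 3551 [ 0.388 -0.229  0.02 ]
shaft_end 0.67 [484. 247.] 115 [ 0.491 -0.036  0.013]
```

View pics/w1.png

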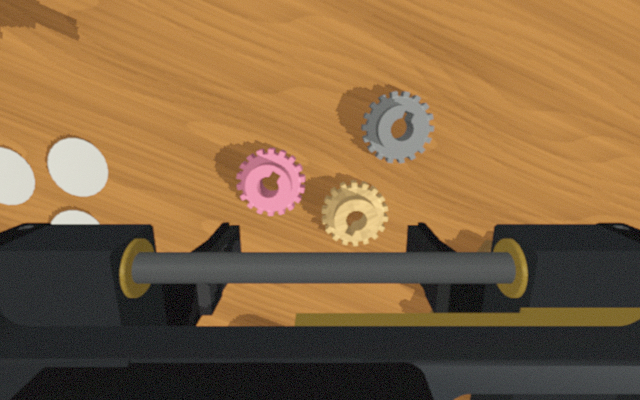

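The wrist view shows the light gear at (355,215), keyway pointing down-left in the image, about +x in world. On to the mill.

drive_tool:
  rows:
    - [100, 18, 36, -3, 0, 0, 0]
    - [100, 18, 36, -3, 0, 0, 0]
    - [100, 18, 36, -3, 0, 0, 0]
    - [100, 18, 36, -3, 0, 0, 0]
    - [100, 18, 36, -3, 0, 0, 0]

```text
time_s: 2.05
tcp_pos: [0.5471, -0.1213, 0.2893]
ee_rot: [[-0.93, -0.369, -0.0], [-0.369, 0.93, -0.0], [0.0, 0.0, -1.0]]
wrist_force: [0.1, -0.2, -0.3]
gripper_width: 1.006
gripper_force: 0.0
```

drive_tool:
  rows:
    - [100, 18, 36, -3, 0, 0, 0]
    - [100, 18, 36, -3, 0, 0, 0]
    - [100, 18, 36, -3, 0, 0, 0]
    - [100, 18, 36, -3, 0, 0, 0]
    - [100, 0, 0, 0, 0, 0, 0]

```text
time_s: 2.47
tcp_pos: [0.6213, 0.0263, 0.2752]
ee_rot: [[-0.927, -0.374, -0.001], [-0.374, 0.927, 0.0], [0.001, 0.001, -1.0]]
wrist_force: [-0.1, -0.8, 0.0]
gripper_width: 0.998
gripper_force: 0.0
```

drive_tool:
  rows:
    - [100, 0, 0, 0, 0, 0, 0]
    - [100, 0, 0, 0, 0, 0, 0]

```text
time_s: 2.63
tcp_pos: [0.619, 0.0214, 0.277]
ee_rot: [[-0.929, -0.37, -0.001], [-0.37, 0.929, -0.001], [0.001, -0.0, -1.0]]
wrist_force: [-0.4, -0.4, -0.7]
gripper_width: 0.996
gripper_force: 0.0
```

Run:
```python
from h import *
s=sense(); print(s["tcp_pos"]); c=capture("wrist")
save(c,"w2.png"); W=world(c,s); np.savez("w2.npz",f=c["frame"],W=W)
for l in ["mill","shaft_end","key","block_hole"]:
    for d in masks_of(l,c)[:3]:
        r=d["region"]; p=W[r]; p=p[~np.isnan(p[:,0])]
        print(l,round(d["p"],2),np.round(d["xy"]),r.sum(),np.round(np.median(p,0),3))
        if l=="shaft_end":
            q=p[p[:,2]>.08]; print(len(q),q.mean(0) if len(q) else 0)
```

```text
[0.61904898 0.02142301 0.27698712]
mill 0.86 [333. 118.] 15062 [0.561 0.012 0.031]
shaft_end 0.78 [335. 119.] 14755 [0.561 0.012 0.031]
451 [0.58662095 0.00968023 0.0904099 ]
key 0.55 [534. 129.] 420 [0.493 0.223 0.049]
block_hole 0.74 [517. 129.] 3287 [0.494 0.219 0.025]
```

View pics/w2.png

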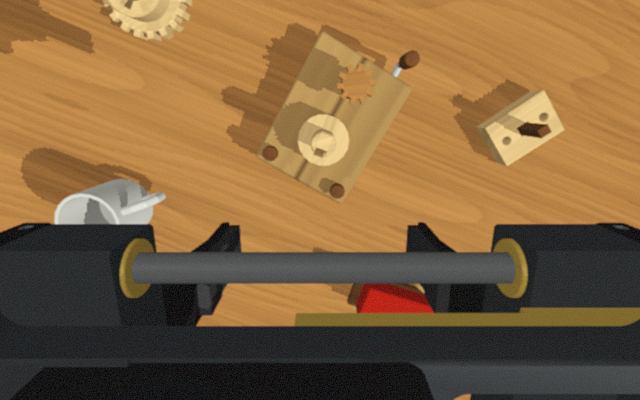

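```bash
cat >> h.py <<'E'
from scipy.optimize import least_squares
def circ(p,R,c0):
    """fit disc outline of radius R: minimise robust boundary via convex hull"""
    h=cv2.convexHull(np.float32(p[:,:2]*1000))[:,0]
    f=least_squares(lambda x:np.hypot(*(h-x[:2]).T)-x[2],[*np.array(c0)*1000,R*1000],loss="soft_l1")
    return f.x/1000, np.sqrt(np.mean(f.fun**2))
E
python3 - <<'E'
from h import *
d=np.load("w2.npz"); W=d["W"]; f=d["f"]
xy=W[...,:2]; z=W[...,2]
for n,c0,zr,R in [("collar",(.587,.010),(.050,.058),.028),("shaft",(.587,.010),(.087,.094),.0115)]:
    m=(np.hypot(*np.moveaxis(xy-c0,-1,0))<.04)&(z>zr[0])&(z<zr[1]); p=W[m]
    print(n,m.sum(),np.median(p[:,2]),circ(p,R,c0), p[:,:2].mean(0))
c0=circ(W[(np.hypot(*np.moveaxis(xy-(.587,.010),-1,0))<.04)&(z>.05)&(z<.058)],.028,(.587,.01))[0][:2]
# radial profile: brightness/height in polar grid at shaft top
m=(np.hypot(*np.moveaxis(xy-c0,-1,0))<.02)
v,u=np.where(m)
print(u.min(),u.max(),v.min(),v.max())
print(np.nan_to_num(z[v.min():v.max()+1:2,u.min():u.max()+1:2]*1000).astype(int))
# key
k=(np.hypot(*np.moveaxis(xy-(.492,.222),-1,0))<.06)
p=W[k&(z>.057)&(z<.064)]; print("keytop",len(p),p.mean(0)); print(cv2.minAreaRect(np.float32(p[:,:2]*1000)))
p=W[k&(z>.021)&(z<.027)]; print("block",cv2.minAreaRect(np.float32(p[:,:2]*1000)))
b=np.abs(z-.030)<.003; b&=np.hypot(*np.moveaxis(xy-(.57,.010),-1,0))<.12; n,l,st,_=cv2.connectedComponentsWithStats(b.astype(np.uint8)); j=1+np.argmax(st[1:,4]); print("board",cv2.minAreaRect(np.float32(W[l==j][:,:2]*1000)))
import cv2
big=np.hstack([cv2.resize(f[100:180,280:370],None,fx=5,fy=5,interpolation=2),cv2.resize(f[90:170,495:565],None,fx=5,fy=5,interpolation=2)])
cv2.imwrite("pics/w2z.png",big[...,::-1])
E
```

```text
collar 1462 0.05496441123976789 (array([0.58856574, 0.00993249, 0.02756852]), np.float64(0.17114906055777776)) [0.58687283 0.00943392]
shaft 436 0.09078105623840352 (array([0.5885492 , 0.00993732, 0.01263252]), np.float64(0.30340039528236395)) [0.58676618 0.00969556]
205 434 122 399
[[  1   0   1 ...   0   1   2]
 [  0   1   1 ...   1   0   1]
 [  2   1   1 ...   0   1   0]
 ...
 [377 376 376 ... 379 378 371]
 [378 376 378 ... 378 378 371]
 [379 379 378 ... 380 379 380]]
keytop 144 [0.49150063 0.22491507 0.06059252]
((491.62725830078125, 225.7578887939453), (10.873676300048828, 13.184554100036621), 56.74951171875)
block ((491.3615417480469, 225.902099609375), (56.21809768676758, 76.0318374633789), 56.82788848876953)
board ((568.715576171875, 12.897979736328125), (119.9698486328125, 159.77650451660156), 81.67659759521484)
```

View pics/w2z.png

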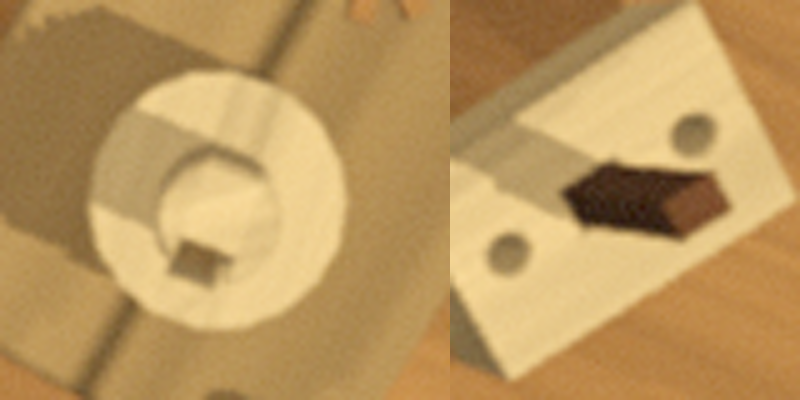

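The zoom shows the slot as a dark patch at about pixel (320,152), and the key top in the block. Collar, shaft and board fits agree on the spindle axis. Next, the slot angle and gear pose.

Run:
```python
from h import *
d=np.load("w2.npz"); W=d["W"]; f=d["f"].astype(int); z=W[...,2]
c0=np.array([.5886,.0099]); r=W[...,:2]-c0; rr=np.hypot(r[...,0],r[...,1])
m=(rr<.026)&(z>.02)&(f.sum(-1)<420); m[:140]=0
print(m.sum()); 
for v in range(144,162): print(v,[ (f[v,u].sum(), int(round(z[v,u]*1000)) ) for u in range(310,332)])
a=r[m]; mm=a.mean(0); print(mm, "ang deg",np.degrees(np.arctan2(mm[1],mm[0])))
lo=(rr<.024)&(z<.05)&(z>.02); a=r[lo]; print(lo.sum(),a.mean(0),np.degrees(np.arctan2(*a.mean(0)[::-1])), cv2.minAreaRect(np.float32(a*1000)))
# gear from w1
d=np.load("w1.npz"); W=d["W"]; z=W[...,2]; g=np.array([.51,-.232])
q=np.hypot(*np.moveaxis(W[...,:2]-g,-1,0))<.04
p=W[q&(z>.037)&(z<.045)]; print("boss",len(p),circ(p,.029,g),np.median(p[:,2]))
c,_=circ(p,.029,g); r=W[...,:2]-c[:2]; rr=np.hypot(r[...,0],r[...,1])
h=(rr<.022)&(z<.034); b=r[h&(rr>.0155)]; print("keyway",len(b),b.mean(0),np.degrees(np.arctan2(*b.mean(0)[::-1])))
# missing top surface in annulus 15.5-21.5
ang=np.degrees(np.arctan2(r[...,1],r[...,0])); top=(z>.036)&(rr>.016)&(rr<.021)
H,_=np.histogram(ang[top],72,(-180,180)); print(H)
```

```text
28331
144 [(np.int64(449), 55), (np.int64(477), 89), (np.int64(556), 91), (np.int64(592), 89), (np.int64(593), 90), (np.int64(588), 91), (np.int64(587), 92), (np.int64(598), 92), (np.int64(607), 90), (np.int64(604), 91), (np.int64(605), 92), (np.int64(612), 91), (np.int64(599), 91), (np.int64(604), 90), (np.int64(605), 91), (np.int64(602), 91), (np.int64(591), 92), (np.int64(595), 89), (np.int64(594), 92), (np.int64(586), 90), (np.int64(571), 91), (np.int64(568), 91)]
145 [(np.int64(465), 55), (np.int64(468), 90), (np.int64(551), 91), (np.int64(592), 91), (np.int64(580), 91), (np.int64(581), 91), (np.int64(589), 91), (np.int64(600), 91), (np.int64(609), 91), (np.int64(606), 91), (np.int64(605), 91), (np.int64(597), 91), (np.int64(592), 90), (np.int64(594), 91), (np.int64(589), 92), (np.int64(591), 91), (np.int64(587), 90), (np.int64(585), 91), (np.int64(579), 92), (np.int64(574), 91), (np.int64(556), 91), (np.int64(553), 92)]
146 [(np.int64(524), 55), (np.int64(482), 89), (np.int64(530), 91), (np.int64(573), 91), (np.int64(576), 91), (np.int64(568), 92), (np.int64(574), 92), (np.int6
[... 4863 characters left out ...]
4), 89), (np.int64(566), 89), (np.int64(582), 54), (np.int64(588), 53), (np.int64(599), 55), (np.int64(595), 56)]
157 [(np.int64(589), 55), (np.int64(581), 56), (np.int64(568), 54), (np.int64(578), 55), (np.int64(578), 57), (np.int64(590), 56), (np.int64(586), 54), (np.int64(586), 56), (np.int64(561), 55), (np.int64(541), 54), (np.int64(499), 55), (np.int64(461), 53), (np.int64(474), 50), (np.int64(534), 55), (np.int64(571), 54), (np.int64(572), 55), (np.int64(588), 56), (np.int64(593), 56), (np.int64(594), 55), (np.int64(598), 55), (np.int64(599), 54), (np.int64(592), 55)]Traceback (most recent call last):
  File "<stdin>", line 6, in <module>
ValueError: cannot convert float NaN to integer
```

```bash
cat > fit.py <<'E'
from h import *
from scipy.optimize import minimize
def slotfit(W,cam,c0,win=.024):
    z=W[...,2]; r=np.hypot(W[...,0]-c0[0],W[...,1]-c0[1])
    m=(r<win)&(z>.02); P=W[m]; D=(P-cam)/(P-cam)[:,2:]  # per unit z
    zs=np.arange(.096,.0285,-.0005)
    X=P[:,None,:2]+D[:,None,:2]*(zs[None,:,None]-P[:,2][:,None,None])
    def res(x):
        q=X-x[:2]; zz=zs+ -x[3]; c,s=np.cos(x[2]),np.sin(x[2])
        a=q[...,0]*c+q[...,1]*s; b=-q[...,0]*s+q[...,1]*c; R=np.hypot(a,b)
        slot=(np.abs(b)<.00575)&(a>.005)
        ins=(zz<=.09)&(R<.013-np.clip((zz-.087)/2,0,.0015))&~slot
        ins|=(zz<=.054)&(R<.028)&~(slot&(a<.0185))
        ins|=(zz<=.030)
        k=np.argmax(ins,1); return np.minimum(np.abs(zs[k]-P[:,2]),.012).mean()
    best=None
    for a0 in np.radians([-55,-40,-25,-10,5,20,35]):
        o=minimize(res,[*c0,a0,.001],method="Nelder-Mead",options=dict(initial_simplex=[[*c0,a0,.001]]+[list(np.array([*c0,a0,.001])+np.eye(4)[i]*[.002,.002,.15,.001]) for i in range(4)],xatol=1e-5,fatol=1e-8))
        if best is None or o.fun<best.fun: best=o
    return best.x,best.fun
E
python3 - <<'E'
from fit import *
d=np.load("w2.npz"); W=d["W"]
Rt=np.array([[-.929,-.37,-.001],[-.37,.929,-.001],[.001,0,-1]])
c=capture("wrist"); T=np.array(c["T_tool_cam"]); s=sense(); cam=np.array(s["ee_rot"])@T[:3,3]+s["tcp_pos"]
x,f=slotfit(W,cam,(.5886,.0099)); print("slot",x,np.degrees(x[2]),f)
W2=world(c,s); x,f=slotfit(W2,cam,(.5886,.0099)); print("slot again",x,np.degrees(x[2]),f, s["tcp_pos"])
d=np.load("w1.npz"); W=d["W"]; z=W[...,2]; g=np.array([.51,-.232])
q=np.hypot(*np.moveaxis(W[...,:2]-g,-1,0))<.04
p=W[q&(z>.037)&(z<.045)]; c,_=circ(p,.029,g); print("boss",len(p),c,_,np.median(p[:,2]))
r=W[...,:2]-c[:2]; rr=np.hypot(r[...,0],r[...,1])
ang=np.degrees(np.arctan2(r[...,1],r[...,0])); top=(z>.036)&(rr>.016)&(rr<.021)
H,_=np.histogram(ang[top],72,(-180,180)); print(H)
E
```

```text
slot [0.58854565 0.00992177 0.03584693 0.00106709] 2.053877926538427 0.01138385387306517
slot again [0.58861471 0.01011249 0.03874938 0.00111896] 2.22017584574863 0.011385903314623759 [0.61904708 0.02162591 0.27802532]
boss 1125 [ 0.51653748 -0.22830662  0.02885111] 0.26849684323576073 0.04094984172086741
[4 6 4 5 4 6 4 5 4 4 5 4 5 6 5 5 5 4 4 4 4 5 5 5 5 5 4 3 5 6 3 2 0 0 0 0 0
 0 7 4 4 5 6 3 4 5 5 5 4 5 3 4 7 4 4 5 3 6 3 6 3 5 4 6 4 6 3 4 6 5 5 4]
```

```bash
sed -i 's/(z>.02); P/(z>.02)\&(z<.1); P/' fit.py
python3 - <<'E'
from fit import *
s=sense(); c=capture("wrist"); T=np.array(c["T_tool_cam"]); cam=np.array(s["ee_rot"])@T[:3,3]+s["tcp_pos"]
W=world(c,s); x,f=slotfit(W,cam,(.5886,.0099)); print("slot",x,np.degrees(x[2]),f, s["tcp_pos"],s["ee_rot"])
d=np.load("w2.npz"); x,f=slotfit(d["W"],cam,(.5886,.0099)); print("slot",x,np.degrees(x[2]),f)
z=W[...,2]; k=np.hypot(W[...,0]-.4915,W[...,1]-.2255)<.015
p=W[k&(z>.057)&(z<.064)]; print("keytop",len(p),cv2.minAreaRect(np.float32(p[:,:2]*1000)))
E
```

```text
slot [0.58859112 0.00985728 0.04270718 0.00118143] 2.4469409556681554 0.0008371311271375588 [0.61904708 0.02162591 0.27802532] [[-9.28969229e-01 -3.70156431e-01  6.22521127e-04]
 [-3.70156400e-01  9.28969435e-01  1.68589245e-04]
 [-6.40707493e-04 -7.38159575e-05 -9.99999792e-01]]
slot [0.58854565 0.00992177 0.03584693 0.00106709] 2.053877926538427 0.0008365228481180474
keytop 138 ((491.15087890625, 225.75021362304688), (11.009233474731445, 13.581645011901855), 54.83818435668945)
```

drive_tool:
  rows:
    - [100, -11, 22, -10, 0, 0, -0.12]
    - [100, -11, 22, -10, 0, 0, -0.12]
    - [100, -11, 22, -10, 0, 0, -0.12]
    - [100, -11, 22, -10, 0, 0, -0.12]
    - [100, -11, 22, -10, 0, 0, -0.12]

```text
time_s: 3.4
tcp_pos: [0.5637, 0.1333, 0.2274]
ee_rot: [[-0.975, 0.224, 0.001], [0.224, 0.975, 0.0], [-0.0, 0.0, -1.0]]
wrist_force: [0.2, 0.4, 0.5]
gripper_width: 0.995
gripper_force: 0.0
```

drive_tool:
  rows:
    - [60, -11, 22, -10, 0, 0, -0.12]
    - [60, -11, 22, -10, 0, 0, -0.12]
    - [60, -11, 22, -10, 0, 0, -0.12]
    - [60, 0, 0, 0, 0, 0, 0]
    - [60, 0, 0, 0, 0, 0, 0]

```text
time_s: 3.82
tcp_pos: [0.5307, 0.1993, 0.1973]
ee_rot: [[-0.839, 0.545, -0.001], [0.545, 0.839, -0.001], [0.0, -0.001, -1.0]]
wrist_force: [0.5, -0.3, 1.1]
gripper_width: 0.706
gripper_force: 0.0
```

```bash
cat > key.py <<'E'
from h import *
s=sense(); c=capture("wrist"); W=world(c,s); z=W[...,2]; R=np.array(s["ee_rot"])
print("tcp",s["tcp_pos"],"yaw of y",np.degrees(np.arctan2(R[1,1],R[0,1])),"w",s["gripper_width"], R[:,2])
k=np.hypot(W[...,0]-.4912,W[...,1]-.2257)<.015
p=W[k&(z>.057)&(z<.064)]; print("keytop",len(p),p.mean(0),cv2.minAreaRect(np.float32(p[:,:2]*1000)))
k=np.hypot(W[...,0]-.4912,W[...,1]-.2257)<.06
p=W[k&(z>.021)&(z<.027)]; print("block",len(p),cv2.minAreaRect(np.float32(p[:,:2]*1000)))
E
python3 key.py
```

```text
tcp [0.53074414 0.19931601 0.19734148] yaw of y 57.0084750799854 w 0.7060887755249463 [-6.23640989e-04 -6.86003468e-04 -9.99999570e-01]
keytop 179 [0.49131069 0.22568682 0.06086826] ((491.3655700683594, 225.68016052246094), (9.23266315460205, 11.741464614868164), 56.83870315551758)
block 4319 ((491.6442565917969, 225.39678955078125), (55.13667297363281, 74.30670928955078), 57.00823211669922)
```

drive_tool:
  rows:
    - [50, -20, 13, -10, 0, 0, 0]
    - [50, -19.4, 13.3, -20, 0, 0, 0]
    - [50, 0, 0, -40, 0, 0, 0]
    - [50, 0, 0, -40, 0, 0, 0]
    - [50, 0, 0, -20.5, 0, 0, 0]

```text
time_s: 4.28
tcp_pos: [0.4907, 0.2232, 0.0642]
ee_rot: [[-0.837, 0.548, -0.003], [0.548, 0.837, -0.002], [0.002, -0.003, -1.0]]
wrist_force: [-1.1, -0.6, -0.5]
gripper_width: 0.502
gripper_force: 0.0
```

drive_tool:
  rows:
    - [50, 0, 0, 0, 0, 0, 0]
    - [50, 0, 0, 0, 0, 0, 0]
    - [50, 0, 0, 0, 0, 0, 0]

```text
time_s: 4.53
tcp_pos: [0.4938, 0.2255, 0.069]
ee_rot: [[-0.837, 0.547, 0.003], [0.547, 0.837, 0.002], [-0.002, 0.003, -1.0]]
wrist_force: [0.9, -0.1, 0.1]
gripper_width: 0.501
gripper_force: 0.0
```

drive_tool:
  rows:
    - [50, 0, 0, 0, 0, 0, 0]
    - [50, 0, 0, 0, 0, 0, 0]

```text
time_s: 4.7
tcp_pos: [0.4932, 0.2257, 0.0691]
ee_rot: [[-0.837, 0.547, 0.003], [0.547, 0.837, 0.003], [-0.001, 0.004, -1.0]]
wrist_force: [0.2, -0.2, 0.3]
gripper_width: 0.501
gripper_force: 0.0
```

drive_tool:
  rows:
    - [50, 0, 0, 0, 0, 0, 0]

```text
time_s: 4.78
tcp_pos: [0.4927, 0.2255, 0.0686]
ee_rot: [[-0.837, 0.547, 0.002], [0.547, 0.837, 0.002], [-0.001, 0.003, -1.0]]
wrist_force: [-0.0, -0.8, 0.3]
gripper_width: 0.501
gripper_force: 0.0
```

drive_tool:
  rows:
    - [40, -1.2, 0.1, -3, 0, 0, 0]
    - [20, 0, 0, 0, 0, 0, 0]
    - [8, 0, 0, 0, 0, 0, 0]
    - [0, 0, 0, 0, 0, 0, 0]
    - [0, 0, 0, 0, 0, 0, 0]

```text
time_s: 5.2
tcp_pos: [0.4907, 0.2253, 0.064]
ee_rot: [[-0.837, 0.547, -0.0], [0.547, 0.837, -0.0], [-0.0, -0.0, -1.0]]
wrist_force: [0.1, 0.4, -0.5]
gripper_width: 0.209
gripper_force: 0.0
```

drive_tool:
  rows:
    - [0, 0, 0, 0, 0, 0, 0]
    - [0, 0, 0, 0, 0, 0, 0]
    - [0, 0, 0, 0, 0, 0, 0]
    - [0, 0, 0, 0, 0, 0, 0]

```text
time_s: 5.53
tcp_pos: [0.4907, 0.2252, 0.064]
ee_rot: [[-0.837, 0.547, -0.0], [0.547, 0.837, -0.0], [-0.0, -0.0, -1.0]]
wrist_force: [-0.3, 0.2, -0.6]
gripper_width: 0.107
gripper_force: 30.0
```

drive_tool:
  rows:
    - [0, 0, 0, 15, 0, 0, 0]
    - [0, 0, 0, 25, 0, 0, 0]
    - [0, 0, 0, 30, 0, 0, 0]
    - [0, 0, 0, 30, 0, 0, 0]
    - [0, 0, 0, 0, 0, 0, 0]

```text
time_s: 5.95
tcp_pos: [0.4939, 0.2272, 0.1704]
ee_rot: [[-0.838, 0.546, 0.011], [0.546, 0.838, 0.007], [-0.005, 0.011, -1.0]]
wrist_force: [1.3, -0.5, -0.1]
gripper_width: 0.111
gripper_force: 30.0
```

drive_tool:
  rows:
    - [0, 14, -27, 3, 0, 0, 0.077]
    - [0, 14, -27, 3, 0, 0, 0.077]
    - [0, 14, -27, 3, 0, 0, 0.077]
    - [0, 14, -27, 3, 0, 0, 0.077]
    - [0, 14, -27, 3, 0, 0, 0.077]

```text
time_s: 6.37
tcp_pos: [0.5611, 0.089, 0.1791]
ee_rot: [[-0.982, 0.189, 0.0], [0.189, 0.982, 0.0], [0.0, 0.0, -1.0]]
wrist_force: [-0.4, 0.9, 0.9]
gripper_width: 0.108
gripper_force: 30.0
```

drive_tool:
  rows:
    - [0, 14, -27, 3, 0, 0, 0.077]
    - [0, 14, -27, 0, 0, 0, 0.077]
    - [0, 11.5, -25.8, 0, 0, 0, 0.077]
    - [0, 0, 0, 0, 0, 0, 0]
    - [0, 0, 0, 0, 0, 0, 0]

```text
time_s: 6.78
tcp_pos: [0.6003, 0.0091, 0.1814]
ee_rot: [[-0.999, -0.033, -0.001], [-0.033, 0.999, 0.0], [0.001, 0.0, -1.0]]
wrist_force: [-0.2, 0.7, 0.1]
gripper_width: 0.109
gripper_force: 30.0
```

drive_tool:
  rows:
    - [0, 0, 0, 0, 0, 0, 0]
    - [0, 0, 0, 0, 0, 0, 0]
    - [0, 0, 0, 0, 0, 0, 0]
    - [0, 0, 0, 0, 0, 0, 0]

```text
time_s: 7.12
tcp_pos: [0.6, 0.0114, 0.1822]
ee_rot: [[-0.999, -0.038, 0.0], [-0.038, 0.999, 0.0], [-0.0, 0.0, -1.0]]
wrist_force: [0.5, 0.3, 0.6]
gripper_width: 0.109
gripper_force: 30.0
```

```bash
cat > held.py <<'E'
from h import *
import sys
s=sense(); c=capture("wrist"); W=world(c,s); z=W[...,2]; R=np.array(s["ee_rot"]); t=np.array(s["tcp_pos"])
print("tcp",t,"yaw y",np.degrees(np.arctan2(R[1,1],R[0,1])),"axis",R[:,2],"F",s["wrist_force"])
L=(W-t)@R  # tool coords
m=(np.abs(L[...,1])<.012)&(np.abs(L[...,0])<.02)&(L[...,2]>.015)&(L[...,2]<.066)
f=c["frame"].astype(int)
p=L[m]; print("key pts",len(p)); 
for a in np.arange(.016,.066,.004):
    q=p[(p[:,2]>=a)&(p[:,2]<a+.004)]
    if len(q)>3: print(round(a,3),len(q),"x med/max",np.round(np.median(q[:,0]),4),np.round(np.percentile(q[:,0],[2,98]),4),"y",np.round(np.percentile(q[:,1],[3,97]),4))
save(c,sys.argv[1],(240,90,440,250),4)
E
python3 held.py h1.png
```

```text
tcp [0.5999704  0.01138623 0.18220918] yaw y 92.18596979993251 axis [ 1.85205801e-04  1.15803628e-04 -9.99999976e-01] F [0.47108449 0.25133394 0.55415957]
key pts 497
0.016 95 x med/max 0.0062 [0.0052 0.012 ] y [-0.0113  0.0107]
0.02 54 x med/max 0.0056 [0.0051 0.0061] y [-0.004   0.0047]
0.024 47 x med/max 0.0056 [0.0052 0.0061] y [-0.0044  0.0048]
0.028 44 x med/max 0.0057 [0.0053 0.006 ] y [-0.0043  0.0048]
0.032 41 x med/max 0.0055 [0.0051 0.006 ] y [-0.0046  0.005 ]
0.036 42 x med/max 0.0057 [0.0052 0.006 ] y [-0.004  0.005]
0.04 38 x med/max 0.0057 [0.0053 0.006 ] y [-0.0042  0.0052]
0.044 38 x med/max 0.0056 [0.0053 0.0061] y [-0.0042  0.0053]
0.048 29 x med/max 0.0056 [0.0051 0.0059] y [-0.0043  0.0049]
0.052 35 x med/max 0.0057 [0.0051 0.006 ] y [-0.0044  0.0049]
```

View pics/h1.png

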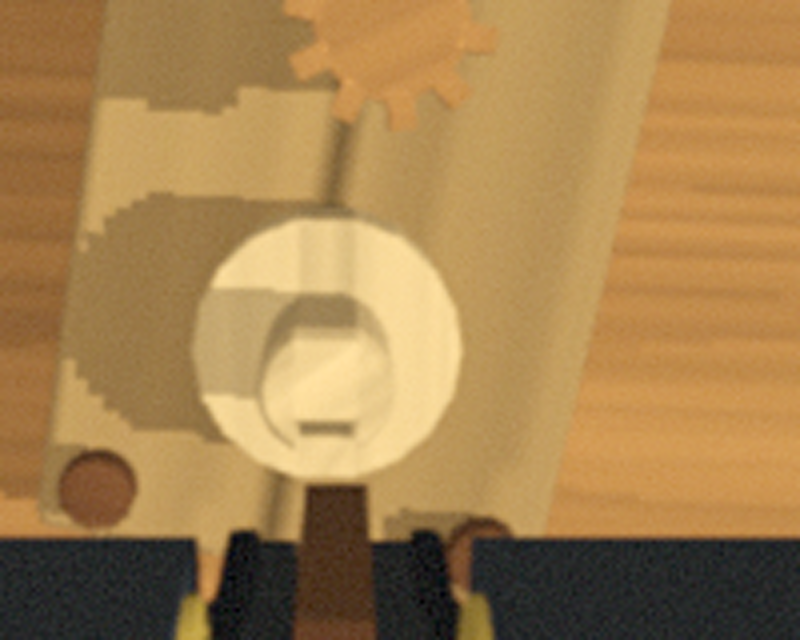

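The view shows the key hanging straight between the fingers, just beyond the collar, with the slot visible at crop (327,428). I'll refit the slot from this view and compare.

```bash
cat > rel.py <<'E'
from fit import *
for i in range(2):
    s=sense(); c=capture("wrist"); T=np.array(c["T_tool_cam"]); R=np.array(s["ee_rot"]); t=np.array(s["tcp_pos"]); cam=R@T[:3,3]+t
    W=world(c,s); x,f=slotfit(W,cam,(.5886,.0099)); print("slot",x,np.degrees(x[2]),f)
    g=x[:2]+.0118*np.array([np.cos(x[2]),np.sin(x[2])])
    k=t+R@np.array([-.0003,.0003,0]); print("key at",k[:2],"goal",g,"move mm",(g-k[:2])*1000,"yaw",np.degrees(np.arctan2(R[1,1],R[0,1]))-90)
E
python3 rel.py
```

```text
slot [0.58866112 0.00966752 0.03629762 0.00112948] 2.079700497967966 0.0007791972978084997
key at [0.60030045 0.01161241] goal [0.60045335 0.01009574] move mm [ 0.15289453 -1.51667261] yaw 2.181456499445787
slot [0.58871459 0.00967306 0.03134938 0.00102394] 1.7961874263468136 0.0007680370098712041
key at [0.60035093 0.01144882] goal [0.60050879 0.01004292] move mm [ 0.15786566 -1.40590379] yaw 2.171917584473718
```

drive_tool:
  rows:
    - [0, 0.2, -1.4, -10, 0, 0, 0]
    - [0, 0, 0, -12, 0, 0, 0]
    - [0, 0, 0, -5, 0, 0, 0]
    - [0, 0, 0, 0, 0, 0, 0]
    - [0, 0, 0, 0, 0, 0, 0]

```text
time_s: 7.68
tcp_pos: [0.6003, 0.0089, 0.1546]
ee_rot: [[-0.999, -0.037, -0.001], [-0.037, 0.999, -0.001], [0.001, -0.0, -1.0]]
wrist_force: [0.5, -0.1, -0.4]
gripper_width: 0.111
gripper_force: 30.0
```

drive_tool:
  rows:
    - [0, 0, 0, 0, 0, 0, 0]
    - [0, 0, 0, 0, 0, 0, 0]
    - [0, 0, 0, 0, 0, 0, 0]
    - [0, 0, 0, 0, 0, 0, 0]

```text
time_s: 8.02
tcp_pos: [0.6006, 0.0091, 0.1555]
ee_rot: [[-0.999, -0.037, 0.001], [-0.037, 0.999, 0.0], [-0.001, 0.0, -1.0]]
wrist_force: [-0.5, -0.6, -0.4]
gripper_width: 0.11
gripper_force: 30.0
```

```bash
python3 rel.py; python3 -c "
from h import *; s=sense(); print(s['tcp_pos'],s['wrist_force'])"
```

```text
slot [0.58874208 0.00963346 0.03357144 0.0010872 ] 1.9235021003721078 0.0008085559260960142
key at [0.60090845 0.00936445] goal [0.60053543 0.01002953] move mm [-0.37302423  0.66507609] yaw 2.108762931066579
slot [0.58874753 0.00956993 0.03553428 0.00119278] 2.0359643647511856 0.0007993674631972724
key at [0.60083226 0.0093149 ] goal [0.60054009 0.00998915] move mm [-0.29217924  0.67424282] yaw 2.1079819780354256
[0.60050248 0.00900846 0.15531693] [1.12363145 0.09736135 0.53234111]
```

drive_tool:
  rows:
    - [0, -0.3, 0.65, -3, 0, 0, 0]
    - [0, 0, 0, -2, 0, 0, 0]
    - [0, 0, 0, 0, 0, 0, 0]
    - [0, 0, 0, 0, 0, 0, 0]

```text
time_s: 8.45
tcp_pos: [0.5999, 0.0096, 0.1497]
ee_rot: [[-0.999, -0.037, -0.001], [-0.037, 0.999, -0.0], [0.001, -0.0, -1.0]]
wrist_force: [0.4, 0.1, -0.2]
gripper_width: 0.112
gripper_force: 30.0
```

drive_tool:
  rows:
    - [0, 0, 0, -1.5, 0, 0, 0]
    - [0, 0, 0, 0, 0, 0, 0]
    - [0, 0, 0, -1.5, 0, 0, 0]
    - [0, 0, 0, 0, 0, 0, 0]

```text
time_s: 8.78
tcp_pos: [0.5999, 0.0096, 0.1468]
ee_rot: [[-0.999, -0.037, -0.0], [-0.037, 0.999, -0.0], [0.0, -0.0, -1.0]]
wrist_force: [-0.3, 0.0, -0.9]
gripper_width: 0.109
gripper_force: 30.0
```

drive_tool:
  rows:
    - [0, 0, 0, -1.5, 0, 0, 0]
    - [0, 0, 0, 0, 0, 0, 0]
    - [0, 0, 0, 0, 0, 0, 0]

```text
time_s: 9.03
tcp_pos: [0.6, 0.0096, 0.1454]
ee_rot: [[-0.999, -0.037, -0.0], [-0.037, 0.999, -0.0], [0.0, -0.0, -1.0]]
wrist_force: [0.5, -0.2, 0.9]
gripper_width: 0.108
gripper_force: 30.0
```

drive_tool:
  rows:
    - [0, 0, 0, -1.5, 0, 0, 0]
    - [0, 0, 0, 0, 0, 0, 0]
    - [0, 0, 0, -1.5, 0, 0, 0]
    - [0, 0, 0, 0, 0, 0, 0]
    - [0, 0, 0, 0, 0, 0, 0]

```text
time_s: 9.45
tcp_pos: [0.6, 0.0096, 0.1424]
ee_rot: [[-0.999, -0.037, -0.0], [-0.037, 0.999, -0.0], [0.0, -0.0, -1.0]]
wrist_force: [0.6, -0.3, 0.1]
gripper_width: 0.111
gripper_force: 30.0
```

```bash
python3 held.py h2.png; python3 rel.py
```

```text
tcp [0.60002399 0.00963819 0.14241131] yaw y 92.10678971577804 axis [-2.82472045e-04 -3.83858274e-05 -9.99999959e-01] F [ 0.551019   -0.31225361  0.05613965]
key pts 1414
0.016 97 x med/max 0.006 [0.0053 0.012 ] y [-0.0114  0.0112]
0.02 52 x med/max 0.0055 [0.0053 0.0061] y [-0.0041  0.0047]
0.024 45 x med/max 0.0056 [0.0052 0.006 ] y [-0.0044  0.0048]
0.028 47 x med/max 0.0057 [0.0052 0.0061] y [-0.0043  0.0049]
0.032 47 x med/max 0.0057 [0.0054 0.0059] y [-0.0046  0.0051]
0.036 34 x med/max 0.0056 [0.0052 0.006 ] y [-0.0041  0.0046]
0.04 44 x med/max 0.0057 [0.0052 0.0061] y [-0.0036  0.0052]
0.044 35 x med/max 0.0057 [0.0053 0.0061] y [-0.0043  0.0054]
0.048 676 x med/max 0.0121 [0.0038 0.0196] y [-0.0099  0.0104]
0.052 284 x med/max 0.0118 [0.0019 0.0196] y [-0.0118  0.0117]
0.056 8 x med/max 0.0187 [0.0168 0.0198] y [-0.0112  0.0118]
0.06 6 x med/max 0.0185 [0.0161 0.0199] y [-0.0115  0.0113]
slot [0.58895892 0.00961863 0.01727983 0.00129118] 0.9900613175970965 0.0010824614728581856
key at [0.60038101 0.00993872] goal [0.60075716 0.00982252] move mm [ 0.37615254 -0.11620683] yaw 2.107668352241589
slot [0.58892051 0.00964305 0.02903217 0.00111272] 1.6634206692156959 0.0010942702499984833
key at [0.60039814 0.00997311] goal [0.60071554 0.00998558] move mm [0.31739555 0.01247392] yaw 2.1128689988109244
```

drive_tool:
  rows:
    - [0, 0.2, 0, -3, 0, 0, 0]
    - [0, 0, 0, -3, 0, 0, 0]
    - [0, 0, 0, 0, 0, 0, 0]

```text
time_s: 9.85
tcp_pos: [0.5998, 0.0096, 0.1356]
ee_rot: [[-0.999, -0.037, -0.002], [-0.037, 0.999, -0.0], [0.002, -0.0, -1.0]]
wrist_force: [0.5, -0.3, -0.5]
gripper_width: 0.112
gripper_force: 30.0
```

drive_tool:
  rows:
    - [0, 0, 0, -3, 0, 0, 0]
    - [0, 0, 0, -3, 0, 0, 0]
    - [0, 0, 0, 0, 0, 0, 0]

```text
time_s: 10.1
tcp_pos: [0.5998, 0.0096, 0.1297]
ee_rot: [[-0.999, -0.037, -0.001], [-0.037, 0.999, -0.0], [0.001, -0.0, -1.0]]
wrist_force: [-0.5, 0.3, -0.6]
gripper_width: 0.108
gripper_force: 30.0
```

drive_tool:
  rows:
    - [0, 0, 0, -3, 0, 0, 0]
    - [0, 0, 0, -3, 0, 0, 0]
    - [0, 0, 0, -3, 0, 0, 0]
    - [0, 0, 0, 0, 0, 0, 0]
    - [0, 0, 0, 0, 0, 0, 0]

```text
time_s: 10.52
tcp_pos: [0.6002, 0.0096, 0.1213]
ee_rot: [[-0.999, -0.037, -0.001], [-0.037, 0.999, -0.0], [0.001, -0.0, -1.0]]
wrist_force: [0.6, 0.3, -0.2]
gripper_width: 0.113
gripper_force: 30.0
```

Foot at about 63 mm with no contact. Down the rest, gently, into the pocket mouth.

drive_tool:
  rows:
    - [0, 0, 0, -2, 0, 0, 0]
    - [0, 0, 0, -2, 0, 0, 0]
    - [0, 0, 0, 0, 0, 0, 0]

```text
time_s: 10.77
tcp_pos: [0.6, 0.0096, 0.1171]
ee_rot: [[-0.999, -0.037, -0.001], [-0.037, 0.999, -0.0], [0.001, -0.0, -1.0]]
wrist_force: [-0.5, -0.0, -0.3]
gripper_width: 0.112
gripper_force: 30.0
```

drive_tool:
  rows:
    - [0, 0, 0, -1.5, 0, 0, 0]
    - [0, 0, 0, -1.5, 0, 0, 0]
    - [0, 0, 0, 0, 0, 0, 0]

```text
time_s: 11.02
tcp_pos: [0.6001, 0.0096, 0.1142]
ee_rot: [[-0.999, -0.037, -0.001], [-0.037, 0.999, -0.0], [0.001, -0.0, -1.0]]
wrist_force: [0.5, 0.3, -0.7]
gripper_width: 0.111
gripper_force: 30.0
```

drive_tool:
  rows:
    - [0, 0, 0, -1.5, 0, 0, 0]
    - [0, 0, 0, 0, 0, 0, 0]

```text
time_s: 11.18
tcp_pos: [0.6002, 0.0096, 0.1128]
ee_rot: [[-0.999, -0.037, -0.0], [-0.037, 0.999, -0.0], [0.0, -0.0, -1.0]]
wrist_force: [-0.0, 0.4, -0.8]
gripper_width: 0.111
gripper_force: 30.0
```

drive_tool:
  rows:
    - [0, 0, 0, -1.3, 0, 0, 0]
    - [0, 0, 0, 0, 0, 0, 0]
    - [0, 0, 0, 0, 0, 0, 0]

```text
time_s: 11.43
tcp_pos: [0.6003, 0.0096, 0.1117]
ee_rot: [[-0.999, -0.037, -0.0], [-0.037, 0.999, -0.0], [0.0, -0.0, -1.0]]
wrist_force: [-0.1, -0.7, 0.1]
gripper_width: 0.109
gripper_force: 30.0
```

drive_tool:
  rows:
    - [0, 0, 0, -0.8, 0, 0, 0]
    - [0, 0, 0, -0.4, 0, 0, 0]
    - [0, 0, 0, 0, 0, 0, 0]

```text
time_s: 11.68
tcp_pos: [0.6002, 0.0097, 0.1105]
ee_rot: [[-0.999, -0.037, -0.0], [-0.037, 0.999, -0.0], [0.0, -0.0, -1.0]]
wrist_force: [0.2, 0.3, 0.2]
gripper_width: 0.112
gripper_force: 30.0
```

drive_tool:
  rows:
    - [14, 0, 0, 0, 0, 0, 0]
    - [20, 0, 0, 0, 0, 0, 0]
    - [30, 0, 0, 0, 0, 0, 0]
    - [40, 0, 0, 0, 0, 0, 0]
    - [40, 0, 0, 0, 0, 0, 0]

```text
time_s: 12.1
tcp_pos: [0.6003, 0.0096, 0.1106]
ee_rot: [[-0.999, -0.037, 0.0], [-0.037, 0.999, -0.0], [-0.0, -0.0, -1.0]]
wrist_force: [0.2, 0.4, -0.5]
gripper_width: 0.34
gripper_force: 0.0
```

drive_tool:
  rows:
    - [60, 0, 0, 10, 0, 0, 0]
    - [60, 0, 0, 20, 0, 0, 0]
    - [80, 0, 0, 30, 0, 0, 0]
    - [100, 0, 0, 20, 0, 0, 0]
    - [100, 20, 0, 20, 0, 0, 0]

```text
time_s: 12.52
tcp_pos: [0.6183, 0.0096, 0.2136]
ee_rot: [[-0.999, -0.037, 0.0], [-0.037, 0.999, 0.001], [-0.0, 0.001, -1.0]]
wrist_force: [0.9, 0.9, -0.5]
gripper_width: 0.691
gripper_force: 0.0
```

drive_tool:
  rows:
    - [100, 20, -5, 0, 0, 0, 0]
    - [100, 0, 0, 0, 0, 0, 0]
    - [100, 0, 0, 0, 0, 0, 0]
    - [100, 0, 0, 0, 0, 0, 0]

```text
time_s: 12.85
tcp_pos: [0.6395, 0.0046, 0.2102]
ee_rot: [[-0.999, -0.036, -0.002], [-0.036, 0.999, -0.0], [0.002, 0.0, -1.0]]
wrist_force: [-0.5, -0.5, -0.4]
gripper_width: 0.962
gripper_force: 0.0
```

Run:
```python
from h import *
s=sense(); c=capture("wrist"); W=world(c,s); z=W[...,2]; print(s["tcp_pos"])
f=c["frame"].astype(int); k=np.hypot(W[...,0]-.6005,W[...,1]-.010)<.03
dark=k&(f.sum(-1)<330)&(z<.12)&(z>.025); v,u=np.where(dark); print(dark.sum(),u.mean(),v.mean(),np.percentile(z[dark],[10,50,90]))
p=W[dark&(z>.079)&(z<.09)]; print(len(p), p.mean(0) if len(p) else 0)
v0,u0=200,320
v,u=np.where(k&(z<.12)); u0,v0=int(u.mean()),int(v.mean()); print(u0,v0)
save(c,"k1.png",(u0-50,v0-45,u0+50,v0+45),6)
```

```text
[0.63952691 0.00455412 0.21020277]
288 322.09722222222223 147.97916666666666 [0.03046793 0.08419501 0.08556783]
169 [0.59992576 0.00950333 0.08487995]
330 137
```

View pics/k1.png

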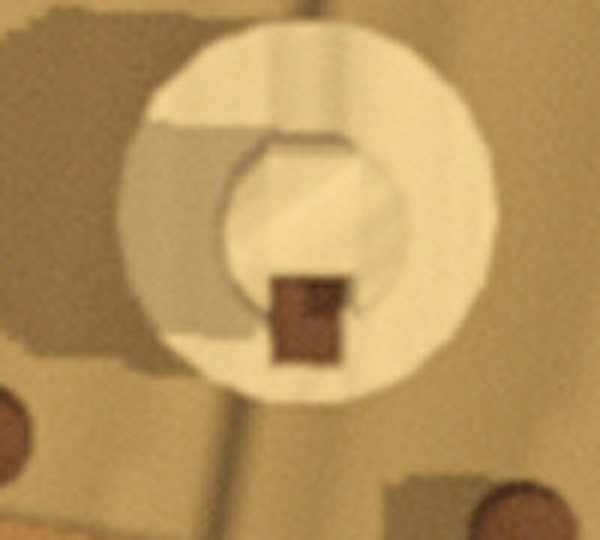

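The key is home: the top measures about 84 mm and sits in the slot at crop (307,320). Now the gear.

drive_tool:
  rows:
    - [100, -12, -39, 0, 0, 0, 0]
    - [100, -12, -39, 0, 0, 0, 0]
    - [100, -12, -39, 0, 0, 0, 0]
    - [100, -12, -39, 0, 0, 0, 0]
    - [100, -12, -39, 0, 0, 0, 0]

```text
time_s: 13.32
tcp_pos: [0.5787, -0.1915, 0.2105]
ee_rot: [[-0.999, -0.038, -0.001], [-0.038, 0.999, 0.0], [0.001, 0.0, -1.0]]
wrist_force: [1.4, 0.2, 0.6]
gripper_width: 1.001
gripper_force: 0.0
```

drive_tool:
  rows:
    - [100, -12, -38, -5, 0, 0, 0]
    - [100, 0, 0, 0, 0, 0, 0]
    - [100, 0, 0, 0, 0, 0, 0]
    - [100, 0, 0, 0, 0, 0, 0]
    - [100, 0, 0, 0, 0, 0, 0]

```text
time_s: 13.73
tcp_pos: [0.5685, -0.2273, 0.2057]
ee_rot: [[-0.999, -0.038, 0.0], [-0.038, 0.999, 0.0], [-0.0, 0.0, -1.0]]
wrist_force: [0.1, 0.2, -0.1]
gripper_width: 0.999
gripper_force: 0.0
```

```bash
cat > gear.py <<'E'
from fit import *
def gearfit(W,cam,c0,z0=0.):
    z=W[...,2]-z0; m=(np.hypot(W[...,0]-c0[0],W[...,1]-c0[1])<.034)&(z>-.01)&(z<.05); P=W[m]-[0,0,z0]; cam=cam-[0,0,z0]
    D=(P-cam)/(P-cam)[:,2:]; zs=np.arange(.044,-.001,-.0005)
    X=P[:,None,:2]+D[:,None,:2]*(zs[None,:,None]-P[:,2][:,None,None])
    def res(x):
        q=X-x[:2]; zz=zs-x[3]; c,s=np.cos(x[2]),np.sin(x[2]); a=q[...,0]*c+q[...,1]*s; b=-q[...,0]*s+q[...,1]*c; R=np.hypot(a,b)
        hole=(R<.014)|((np.abs(b)<.006)&(a>0)&(a<.022))
        ins=((((zz<=.04)&(R<.029))|((zz<=.018)&(R<.042)))&~hole)|(zz<=0)
        ins[:,-1]=1
        return np.minimum(np.abs(zs[np.argmax(ins,1)]-P[:,2]),.012).mean()
    b=None
    for a0 in np.radians([-30,-15,0,15]):
        x0=np.array([*c0,a0,.001]); o=minimize(res,x0,method="Nelder-Mead",options=dict(initial_simplex=[x0]+[x0+e for e in np.diag([.002,.002,.12,.001])],xatol=1e-5,fatol=1e-8))
        if b is None or o.fun<b.fun: b=o
    return b.x,b.fun
if __name__=="__main__":
  for i in range(2):
    s=sense(); c=capture("wrist"); R=np.array(s["ee_rot"]); cam=R@np.array(c["T_tool_cam"])[:3,3]+s["tcp_pos"]
    x,f=gearfit(world(c,s),cam,(.5165,-.2283)); print(x,np.degrees(x[2]),f,"tcp",s["tcp_pos"],"move",(x[:2]-s["tcp_pos"][:2])*1000)
E
python3 gear.py
```

```text
[ 0.51668498 -0.22841645 -0.09530609  0.00136233] -5.460636930992004 0.0006604920994986737 tcp [ 0.56850026 -0.22731756  0.20569117] move [-51.81528354  -1.09888622]
[ 0.51665685 -0.22845501 -0.09140472  0.00143867] -5.237104547843439 0.0006775061383439462 tcp [ 0.56867168 -0.22706815  0.20568328] move [-52.01482599  -1.38685737]
```

drive_tool:
  rows:
    - [100, -26, -0.6, -20, 0, 0, 0]
    - [100, -25.9, -0.6, -30, 0, 0, 0]
    - [100, 0, 0, -35, 0, 0, 0]
    - [100, 0, 0, -35, 0, 0, 0]
    - [100, 0, 0, -25, 0, 0, 0]

```text
time_s: 14.25
tcp_pos: [0.5154, -0.2282, 0.0585]
ee_rot: [[-0.999, -0.038, -0.002], [-0.038, 0.999, 0.001], [0.002, 0.001, -1.0]]
wrist_force: [0.0, -0.1, -0.5]
gripper_width: 0.998
gripper_force: 0.0
```

drive_tool:
  rows:
    - [100, 0, 0, -10, 0, 0, 0]
    - [100, 0, 0, 0, 0, 0, 0]
    - [100, 0, 0, 0, 0, 0, 0]
    - [100, 0, 0, 0, 0, 0, 0]
    - [100, 0, 0, 0, 0, 0, 0]

```text
time_s: 14.67
tcp_pos: [0.5179, -0.2296, 0.0525]
ee_rot: [[-0.999, -0.038, 0.004], [-0.038, 0.999, -0.001], [-0.004, -0.001, -1.0]]
wrist_force: [0.6, -0.3, 0.6]
gripper_width: 1.0
gripper_force: 0.0
```

drive_tool:
  rows:
    - [100, 0, 0, 0, 0, 0, 0]
    - [100, 0, 0, 0, 0, 0, 0]

```text
time_s: 14.83
tcp_pos: [0.517, -0.2297, 0.0517]
ee_rot: [[-0.999, -0.037, 0.002], [-0.037, 0.999, -0.0], [-0.002, -0.0, -1.0]]
wrist_force: [0.5, 0.0, -0.5]
gripper_width: 0.997
gripper_force: 0.0
```

drive_tool:
  rows:
    - [100, 0, 1.2, -5, 0, 0, 0]
    - [100, 0, 0, -5, 0, 0, 0]
    - [100, 0, 0, 0, 0, 0, 0]
    - [100, 0, 0, 0, 0, 0, 0]
    - [100, 0, 0, 0, 0, 0, 0]

```text
time_s: 15.25
tcp_pos: [0.5163, -0.2284, 0.0403]
ee_rot: [[-0.999, -0.037, -0.0], [-0.037, 0.999, -0.0], [0.0, 0.0, -1.0]]
wrist_force: [0.3, 0.4, -0.6]
gripper_width: 0.997
gripper_force: 0.0
```

drive_tool:
  rows:
    - [90, 0, 0, 0, 0, 0, 0]
    - [80, 0, 0, 0, 0, 0, 0]
    - [70, 0, 0, 0, 0, 0, 0]
    - [60, 0, 0, 0, 0, 0, 0]
    - [50, 0, 0, 0, 0, 0, 0]

```text
time_s: 15.67
tcp_pos: [0.5164, -0.2284, 0.0406]
ee_rot: [[-0.999, -0.037, 0.0], [-0.037, 0.999, -0.0], [-0.0, -0.0, -1.0]]
wrist_force: [0.1, 0.1, -0.4]
gripper_width: 0.705
gripper_force: 0.0
```

drive_tool:
  rows:
    - [40, 0, 0, 0, 0, 0, 0]
    - [30, 0, 0, 0, 0, 0, 0]
    - [0, 0, 0, 0, 0, 0, 0]
    - [0, 0, 0, 0, 0, 0, 0]
    - [0, 0, 0, 0, 0, 0, 0]

```text
time_s: 16.08
tcp_pos: [0.5164, -0.2284, 0.0406]
ee_rot: [[-0.999, -0.037, 0.0], [-0.037, 0.999, -0.0], [-0.0, -0.0, -1.0]]
wrist_force: [-0.4, -0.2, 1.0]
gripper_width: 0.657
gripper_force: 30.0
```

drive_tool:
  rows:
    - [0, 0, 0, 10, 0, 0, 0]
    - [0, 0, 0, 20, 0, 0, 0]
    - [0, 0, 0, 30, 0, 0, 0]
    - [0, 0, 0, 30, 0, 0, 0]
    - [0, 0, 0, 30, 0, 0, 0]

```text
time_s: 16.5
tcp_pos: [0.5157, -0.2282, 0.162]
ee_rot: [[-0.999, -0.037, -0.001], [-0.037, 0.999, 0.0], [0.001, 0.0, -1.0]]
wrist_force: [0.9, 0.0, -1.8]
gripper_width: 0.657
gripper_force: 30.0
```

drive_tool:
  rows:
    - [0, 4, 13, 5, 0, 0, 0.01]
    - [0, 7, 23, 5, 0, 0, 0.02]
    - [0, 9, 30, 0, 0, 0, 0.02]
    - [0, 9, 30, 0, 0, 0, 0.02]
    - [0, 9, 30, 0, 0, 0, 0.02]

```text
time_s: 16.92
tcp_pos: [0.554, -0.1009, 0.1706]
ee_rot: [[-0.992, -0.127, -0.001], [-0.127, 0.992, 0.0], [0.001, 0.001, -1.0]]
wrist_force: [1.0, 0.3, -2.1]
gripper_width: 0.66
gripper_force: 30.0
```

drive_tool:
  rows:
    - [0, 9, 30, 0, 0, 0, 0.02]
    - [0, 9, 30, 0, 0, 0, 0.019]
    - [0, 8, 28, 0, 0, 0, 0]
    - [0, 5, 16, 0, 0, 0, 0]
    - [0, 3, 8.2, 0, 0, 0, 0]

```text
time_s: 17.33
tcp_pos: [0.5884, 0.0124, 0.1702]
ee_rot: [[-0.986, -0.168, -0.001], [-0.168, 0.986, 0.0], [0.001, 0.0, -1.0]]
wrist_force: [-0.7, -0.7, -2.5]
gripper_width: 0.655
gripper_force: 30.0
```

drive_tool:
  rows:
    - [0, 0, 0, 0, 0, 0, 0]
    - [0, 0, 0, 0, 0, 0, 0]
    - [0, 0, 0, 0, 0, 0, 0]
    - [0, 0, 0, 0, 0, 0, 0]

```text
time_s: 17.67
tcp_pos: [0.5879, 0.0087, 0.1705]
ee_rot: [[-0.987, -0.164, -0.001], [-0.164, 0.987, -0.0], [0.001, -0.0, -1.0]]
wrist_force: [-0.2, -0.5, -2.4]
gripper_width: 0.656
gripper_force: 30.0
```

Run:
```python
from h import *
s=sense(); c=capture("wrist"); W=world(c,s); R=np.array(s["ee_rot"]); t=np.array(s["tcp_pos"]); L=(W-t)@R
print(t,"yaw",np.degrees(np.arctan2(R[1,1],R[0,1]))-90,"F",s["wrist_force"])
save(c,"g1.png",(200,60,460,300),3)
q=(np.hypot(L[...,0],L[...,1])<.036)
m=q&(np.abs(L[...,2]+.001)<.006)&(L[...,0]>.005); p=L[m]; print(len(p),np.median(p[:,2]),"slope z",np.linalg.lstsq(np.c_[p,np.ones(len(p))][:,[0,1,3]],p[:,2],rcond=None)[0])
h=cv2.convexHull(np.float32(p[:,:2]*1000))[:,0]; h=h[(h[:,0]>8)&(np.hypot(*h.T)>25)]
f=least_squares(lambda x:np.hypot(*(h-x).T)-28.9,[0,0],loss="soft_l1"); print("centre in tool mm",f.x,len(h),np.round(f.fun,1))
```

```text
[0.58788204 0.00866392 0.17048912] yaw 9.410135577830204 F [-0.21127622 -0.50802745 -2.44225995]
4450 -0.00023013983997791302 slope z [ 0.05251726  0.00010885 -0.00104651]
centre in tool mm [ 0.51666714 -1.07479374] 24 [-0.4 -0.4  0.   0.   0.2  0.3  0.4  0.6  7.6  7.9  7.8  7.6  4.5  5.4
  5.7  5.9  5.9  5.6 -1.  -1.  -0.9 -0.8 -0.6 -0.6]
```

View pics/g1.png

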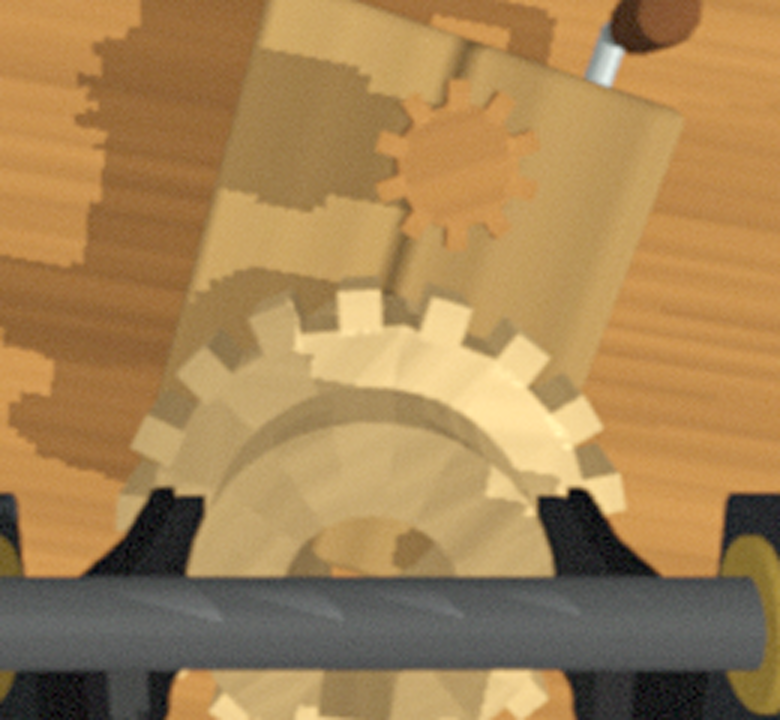

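```bash
cat > held2.py <<'E'
from h import *
s=sense(); c=capture("wrist"); W=world(c,s); R=np.array(s["ee_rot"]); t=np.array(s["tcp_pos"]); L=(W-t)@R
print(t,"F",np.round(s["wrist_force"],1))
def plane(p):
    for i in range(6):
        A=np.c_[p[:,:2],np.ones(len(p))]; k=np.linalg.lstsq(A,p[:,2],rcond=None)[0]; r=p[:,2]-A@k; p=p[np.abs(r)<max(.0012,2.5*np.std(r)*.7)]
    return k,len(p),np.std(r),p
Y=np.abs(L[...,1])<.022
b=L[Y&(L[...,0]>.003)&(L[...,0]<.031)&(np.abs(L[...,2])<.005)]; k,n,sd,p=plane(b); print("boss plane",k,n,sd)
w=L[(np.abs(L[...,1])<.028)&(L[...,0]>.030)&(L[...,0]<.042)&(np.abs(L[...,2]-.022)<.006)]; k2,n2,sd2,p2=plane(w); print("wheel plane",k2,n2,sd2)
# boss outline per angle: farthest boss-plane point
a=np.arctan2(p[:,1],p[:,0]); r=np.hypot(p[:,0],p[:,1]); h=[]
for e in np.radians(np.arange(-40,40,4)):
    i=np.where((a>=e)&(a<e+np.radians(4)))[0]
    if len(i): j=i[np.argmax(r[i])]; h.append(p[j,:2]*1000)
h=np.array(h); f=least_squares(lambda x:np.hypot(*(h-x).T)-28.8,[0,0],loss="soft_l1"); print("centre tool mm",f.x,np.round(f.fun,1)); print("boss-world",(R@[f.x[0]/1e3,f.x[1]/1e3,0]+t))
E
python3 held2.py
```

```text
[0.5880001  0.00867778 0.17056158] F [ 0.2 -0.4 -1.9]
boss plane [-0.0017481  -0.00090073 -0.00017784] 3299 0.0005245401872560054
wheel plane [ 0.00364948 -0.00080764  0.02163506] 1643 0.0005321054287893011
centre tool mm [0.09169257 0.30104264] [-0.  -0.1 -0.1 -0.   0.   0.1  0.1 -0.  -0.   0.1 -0.1 -0.1  0.1  0.1
 -0.1  0.1  0.1 -0.  -0.  -0.2]
boss-world [0.58786044 0.00895979 0.17056161]
```

drive_tool:
  rows:
    - [0, 0.8, 0.7, -8, 0, 0, 0]
    - [0, 0, 0, -12, 0, 0, 0]
    - [0, 0, 0, -10, 0, 0, 0]
    - [0, 0, 0, -4, 0, 0, 0]
    - [0, 0, 0, 0, 0, 0, 0]

```text
time_s: 18.18
tcp_pos: [0.5882, 0.0102, 0.1347]
ee_rot: [[-0.986, -0.165, -0.004], [-0.165, 0.986, -0.001], [0.004, -0.0, -1.0]]
wrist_force: [-0.3, 0.1, -3.0]
gripper_width: 0.658
gripper_force: 30.0
```

drive_tool:
  rows:
    - [0, 0, 0, 0, 0, 0, 0]
    - [0, 0, 0, 0, 0, 0, 0]
    - [0, 0, 0, 0, 0, 0, 0]

```text
time_s: 18.43
tcp_pos: [0.5897, 0.0106, 0.1372]
ee_rot: [[-0.986, -0.165, 0.001], [-0.165, 0.986, 0.0], [-0.001, 0.0, -1.0]]
wrist_force: [0.4, 0.3, -1.9]
gripper_width: 0.661
gripper_force: 30.0
```

```bash
python3 held2.py
```

```text
[0.589669   0.01062986 0.13720008] F [ 0.4  0.3 -1.9]
boss plane [-0.00320259  0.00064246 -0.00019353] 3289 0.0005247683907946829
wheel plane [0.00038028 0.00013508 0.02173566] 1659 0.0005450097189505048
centre tool mm [0.1642688 0.3932822] [ 0.1 -0.1 -0.1  0.1  0.2 -0.1  0.  -0.2 -0.   0.   0.2 -0.  -0.1 -0.
  0.  -0.  -0.1  0.1  0.  -0.1]
boss-world [0.58944203 0.0109906  0.13719986]
```

drive_tool:
  rows:
    - [0, -0.7, -1.3, -2, 0, 0, 0]
    - [0, 0, 0, -1.5, 0, 0, 0]
    - [0, 0, 0, 0, 0, 0, 0]
    - [0, 0, 0, 0, 0, 0, 0]

```text
time_s: 18.82
tcp_pos: [0.5884, 0.0092, 0.1329]
ee_rot: [[-0.986, -0.165, -0.0], [-0.165, 0.986, -0.0], [0.0, -0.0, -1.0]]
wrist_force: [1.3, 0.1, -1.7]
gripper_width: 0.659
gripper_force: 30.0
```

drive_tool:
  rows:
    - [0, 0, 0, -1.5, 0, 0, 0]
    - [0, 0, 0, 0, 0, 0, 0]
    - [0, 0, 0, 0, 0, 0, 0]

```text
time_s: 19.07
tcp_pos: [0.5885, 0.0092, 0.1315]
ee_rot: [[-0.986, -0.165, -0.0], [-0.165, 0.986, -0.0], [0.0, -0.0, -1.0]]
wrist_force: [-0.1, -0.2, -1.7]
gripper_width: 0.658
gripper_force: 30.0
```

drive_tool:
  rows:
    - [0, 0, 0, -1.5, 0, 0, 0]
    - [0, 0, 0, 0, 0, 0, 0]
    - [0, 0, 0, 0, 0, 0, 0]

```text
time_s: 19.32
tcp_pos: [0.5884, 0.0093, 0.1299]
ee_rot: [[-0.986, -0.165, -0.0], [-0.165, 0.986, -0.0], [0.0, 0.0, -1.0]]
wrist_force: [-0.3, -0.2, -1.3]
gripper_width: 0.657
gripper_force: 30.0
```

drive_tool:
  rows:
    - [0, 0.4, 0.1, -1.5, 0, 0, 0]
    - [0, 0, 0, 0, 0, 0, 0]
    - [0, 0, 0, 0, 0, 0, 0]

```text
time_s: 19.57
tcp_pos: [0.5888, 0.0093, 0.1284]
ee_rot: [[-0.986, -0.165, -0.0], [-0.165, 0.986, -0.0], [0.0, -0.0, -1.0]]
wrist_force: [0.2, 0.0, -1.7]
gripper_width: 0.658
gripper_force: 30.0
```

drive_tool:
  rows:
    - [0, 0, 0, -1.5, 0, 0, 0]
    - [0, 0, 0, 0, 0, 0, 0]

```text
time_s: 19.73
tcp_pos: [0.5887, 0.0093, 0.1268]
ee_rot: [[-0.986, -0.165, -0.0], [-0.165, 0.986, -0.0], [0.0, 0.0, -1.0]]
wrist_force: [0.1, -0.2, -2.1]
gripper_width: 0.662
gripper_force: 30.0
```

drive_tool:
  rows:
    - [0, 0, 0, -1.5, 0, 0, 0]
    - [0, 0, 0, 0, 0, 0, 0]

```text
time_s: 19.9
tcp_pos: [0.5887, 0.0093, 0.1252]
ee_rot: [[-0.986, -0.165, -0.001], [-0.165, 0.986, -0.0], [0.001, 0.0, -1.0]]
wrist_force: [1.0, -0.9, -2.4]
gripper_width: 0.655
gripper_force: 30.0
```

drive_tool:
  rows:
    - [0, 0, 0, -1, 0, 0, 0]
    - [0, 0, 0, 0, 0, 0, 0]

```text
time_s: 20.07
tcp_pos: [0.5888, 0.0094, 0.1243]
ee_rot: [[-0.986, -0.165, -0.0], [-0.165, 0.986, -0.0], [0.0, 0.0, -1.0]]
wrist_force: [0.2, -0.4, -1.3]
gripper_width: 0.657
gripper_force: 30.0
```

Underside at about 83.7 mm and no contact. Continuing in 1 mm steps past the key top.

drive_tool:
  rows:
    - [0, 0, 0, -1, 0, 0, 0]
    - [0, 0, 0, 0, 0, 0, 0]

```text
time_s: 20.23
tcp_pos: [0.5888, 0.0093, 0.1233]
ee_rot: [[-0.986, -0.165, -0.0], [-0.165, 0.986, -0.0], [0.0, 0.0, -1.0]]
wrist_force: [-0.1, -1.0, -1.5]
gripper_width: 0.655
gripper_force: 30.0
```

drive_tool:
  rows:
    - [0, 0, 0, -1, 0, 0, 0]
    - [0, 0, 0, 0, 0, 0, 0]

```text
time_s: 20.4
tcp_pos: [0.5888, 0.0093, 0.1224]
ee_rot: [[-0.986, -0.165, -0.0], [-0.165, 0.986, -0.0], [0.0, 0.0, -1.0]]
wrist_force: [-0.7, 0.2, -1.5]
gripper_width: 0.657
gripper_force: 30.0
```

drive_tool:
  rows:
    - [0, 0, 0, -1, 0, 0, 0]
    - [0, 0, 0, 0, 0, 0, 0]

```text
time_s: 20.57
tcp_pos: [0.5888, 0.0093, 0.1213]
ee_rot: [[-0.986, -0.165, -0.0], [-0.165, 0.986, -0.0], [0.0, 0.0, -1.0]]
wrist_force: [-0.0, -0.5, -1.7]
gripper_width: 0.657
gripper_force: 30.0
```

drive_tool:
  rows:
    - [0, 0, 0, -1, 0, 0, 0]
    - [0, 0, 0, 0, 0, 0, 0]

```text
time_s: 20.73
tcp_pos: [0.5888, 0.0094, 0.1203]
ee_rot: [[-0.986, -0.165, -0.0], [-0.165, 0.986, -0.0], [0.0, 0.0, -1.0]]
wrist_force: [-0.2, 0.0, -1.5]
gripper_width: 0.658
gripper_force: 30.0
```

drive_tool:
  rows:
    - [0, 0, 0, -2, 0, 0, 0]
    - [0, 0, 0, -2, 0, 0, 0]
    - [0, 0, 0, -2, 0, 0, 0]
    - [0, 0, 0, 0, 0, 0, 0]

```text
time_s: 21.07
tcp_pos: [0.5885, 0.0093, 0.1139]
ee_rot: [[-0.986, -0.165, -0.001], [-0.165, 0.986, -0.0], [0.001, 0.0, -1.0]]
wrist_force: [-0.4, 0.1, -2.0]
gripper_width: 0.65
gripper_force: 30.0
```

drive_tool:
  rows:
    - [0, 0, 0, -2, 0, 0, 0]
    - [0, 0, 0, -2, 0, 0, 0]
    - [0, 0, 0, -2, 0, 0, 0]
    - [0, 0, 0, 0, 0, 0, 0]

```text
time_s: 21.4
tcp_pos: [0.5886, 0.0093, 0.108]
ee_rot: [[-0.986, -0.165, -0.001], [-0.165, 0.986, -0.0], [0.001, 0.0, -1.0]]
wrist_force: [-0.1, 0.1, -2.1]
gripper_width: 0.657
gripper_force: 30.0
```

drive_tool:
  rows:
    - [0, 0, 0, -2, 0, 0, 0]
    - [0, 0, 0, -2, 0, 0, 0]
    - [0, 0, 0, -2, 0, 0, 0]
    - [0, 0, 0, 0, 0, 0, 0]

```text
time_s: 21.73
tcp_pos: [0.5886, 0.0093, 0.102]
ee_rot: [[-0.986, -0.165, -0.001], [-0.165, 0.986, -0.0], [0.001, 0.0, -1.0]]
wrist_force: [0.6, -0.5, -1.2]
gripper_width: 0.655
gripper_force: 30.0
```

drive_tool:
  rows:
    - [0, 0, 0, -2, 0, 0, 0]
    - [0, 0, 0, -2, 0, 0, 0]
    - [0, 0, 0, -1, 0, 0, 0]
    - [0, 0, 0, 0, 0, 0, 0]
    - [0, 0, 0, 0, 0, 0, 0]

```text
time_s: 22.15
tcp_pos: [0.5889, 0.0093, 0.0975]
ee_rot: [[-0.986, -0.165, -0.0], [-0.165, 0.986, -0.0], [0.0, -0.0, -1.0]]
wrist_force: [0.5, 0.5, -1.4]
gripper_width: 0.658
gripper_force: 30.0
```

drive_tool:
  rows:
    - [0, 0, 0, -0.8, 0, 0, 0]
    - [0, 0, 0, 0, 0, 0, 0]
    - [0, 0, 0, -0.8, 0, 0, 0]
    - [0, 0, 0, 0, 0, 0, 0]

```text
time_s: 22.48
tcp_pos: [0.5888, 0.0093, 0.0958]
ee_rot: [[-0.986, -0.165, -0.0], [-0.165, 0.986, -0.0], [0.0, 0.0, -1.0]]
wrist_force: [-0.1, -0.9, -1.6]
gripper_width: 0.654
gripper_force: 30.0
```

drive_tool:
  rows:
    - [0, 0, 0, -0.5, 0, 0, 0]
    - [0, 0, 0, 0, 0, 0, 0]

```text
time_s: 22.65
tcp_pos: [0.5889, 0.0093, 0.0954]
ee_rot: [[-0.986, -0.165, -0.0], [-0.165, 0.986, -0.0], [0.0, 0.0, -1.0]]
wrist_force: [-0.2, -0.6, -2.6]
gripper_width: 0.658
gripper_force: 30.0
```

drive_tool:
  rows:
    - [0, 0, 0, -0.4, 0, 0, 0]
    - [0, 0, 0, 0, 0, 0, 0]

```text
time_s: 22.82
tcp_pos: [0.5889, 0.0094, 0.095]
ee_rot: [[-0.986, -0.165, -0.0], [-0.165, 0.986, 0.0], [0.0, 0.0, -1.0]]
wrist_force: [-0.1, 0.1, -2.4]
gripper_width: 0.657
gripper_force: 30.0
```

drive_tool:
  rows:
    - [0, 0, 0, -0.3, 0, 0, 0]
    - [0, 0, 0, 0, 0, 0, 0]

```text
time_s: 22.98
tcp_pos: [0.5889, 0.0093, 0.0947]
ee_rot: [[-0.986, -0.165, -0.0], [-0.165, 0.986, 0.0], [0.0, 0.0, -1.0]]
wrist_force: [1.1, -0.7, -1.5]
gripper_width: 0.661
gripper_force: 30.0
```

drive_tool:
  rows:
    - [0, 0, 0, -0.3, 0, 0, 0]
    - [0, 0, 0, 0, 0, 0, 0]

```text
time_s: 23.15
tcp_pos: [0.5889, 0.0093, 0.0946]
ee_rot: [[-0.986, -0.165, 0.0], [-0.165, 0.986, -0.0], [-0.0, -0.0, -1.0]]
wrist_force: [-0.0, -0.5, -0.6]
gripper_width: 0.655
gripper_force: 30.0
```

drive_tool:
  rows:
    - [0, 0, 0, -0.3, 0, 0, 0]
    - [0, 0, 0, 0, 0, 0, 0]

```text
time_s: 23.32
tcp_pos: [0.5889, 0.0093, 0.0946]
ee_rot: [[-0.986, -0.165, 0.0], [-0.165, 0.986, -0.0], [-0.0, -0.0, -1.0]]
wrist_force: [-1.3, 0.4, 1.5]
gripper_width: 0.656
gripper_force: 30.0
```

Contact felt, and z stopped at 94.6 mm, which is the home height. Releasing and rising.

drive_tool:
  rows:
    - [70, 0, 0, 0, 0, 0, 0]
    - [80, 0, 0, 0, 0, 0, 0]
    - [90, 0, 0, 0, 0, 0, 0]
    - [100, 0, 0, 0, 0, 0, 0]
    - [100, 0, 0, 0, 0, 0, 0]

```text
time_s: 23.73
tcp_pos: [0.589, 0.0094, 0.0941]
ee_rot: [[-0.986, -0.165, 0.0], [-0.165, 0.986, 0.0], [-0.0, 0.0, -1.0]]
wrist_force: [0.2, 0.2, -0.5]
gripper_width: 0.917
gripper_force: 0.0
```

drive_tool:
  rows:
    - [100, 0, 0, 0, 0, 0, 0]
    - [100, 0, 0, 0, 0, 0, 0]
    - [100, 0, 0, 10, 0, 0, 0]
    - [100, 0, 0, 25, 0, 0, 0]
    - [100, 0, 0, 35, 0, 0, 0]

```text
time_s: 24.15
tcp_pos: [0.587, 0.009, 0.1627]
ee_rot: [[-0.986, -0.165, -0.007], [-0.165, 0.986, -0.001], [0.007, -0.0, -1.0]]
wrist_force: [0.8, -0.2, 0.3]
gripper_width: 1.001
gripper_force: 0.0
```

drive_tool:
  rows:
    - [100, 20, 5, 30, 0, 0, 0]
    - [100, 20, 5, 30, 0, 0, 0]
    - [100, 10, 0, 0, 0, 0, 0]
    - [100, 0, 0, 0, 0, 0, 0]
    - [100, 0, 0, 0, 0, 0, 0]

```text
time_s: 24.57
tcp_pos: [0.6385, 0.0194, 0.2241]
ee_rot: [[-0.986, -0.165, -0.001], [-0.165, 0.986, 0.0], [0.001, 0.001, -1.0]]
wrist_force: [-0.1, -0.0, 0.2]
gripper_width: 1.001
gripper_force: 0.0
```

Run:
```python
from gear import *
s=sense(); c=capture("wrist"); R=np.array(s["ee_rot"]); W=world(c,s); z=W[...,2]
q=np.hypot(W[...,0]-.5887,W[...,1]-.0097)
for a,b,l,h in [(.018,.027,.085,.11),(.032,.041,.06,.085)]:
    p=W[(q>a)&(q<b)&(z>l)&(z<h)]; k=np.linalg.lstsq(np.c_[p[:,:2],np.ones(len(p))],p[:,2],rcond=None)[0]; print(len(p),np.median(p[:,2]),"slope",k[:2])
p=W[(q<.04)&(z>.089)&(z<.099)]; print(circ(p,.029,(.5887,.0097)))
f=c["frame"].astype(int); d=(q<.022)&(z>.07)&(z<.09); print("key/lower in keyway z",np.percentile(z[d],[5,50,95]) if d.any() else 0)
v,u=np.where((q<.05)&(z<.11)); u0,v0=int(u.mean()),int(v.mean()); save(c,"end.png",(u0-70,v0-60,u0+70,v0+60),5)
```

```text
1900 0.09486313496044566 slope [-0.00637901 -0.00041848]
2375 0.07284750722144792 slope [0.00074327 0.0024639 ]
(array([0.5891056 , 0.00987841, 0.02879709]), np.float64(0.13277659379922083))
key/lower in keyway z [0.07626266 0.08538507 0.08988114]
```

View pics/end.png

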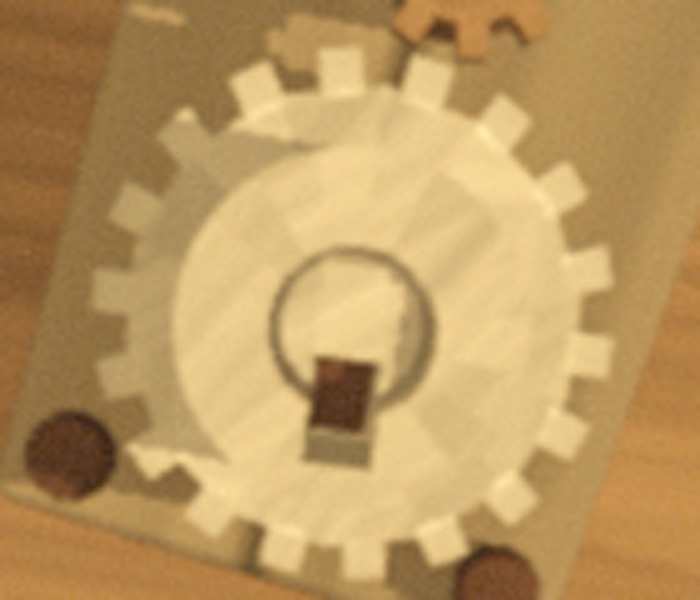

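The gear sits level with its boss top at 94 mm (home height), its keyway over the key at crop (343,395), and the gripper is clear. Handing in.

```bash
python3 -c "
from station import finish_job; print(finish_job())"
```

```text
the job is handed in; nothing more can be done
None
```

The key is fully down in the spindle slot and the big gear sits level and home on the collar over it, by the last camera check. Contact was light throughout and everything is released. I handed the job in at about 25 s; no verdict came back.

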